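# Lock the amber filter into the camera barrel

### The job

Fit the amber filter into the upright black camera barrel: set it gently on its seat with its wide foot down, then lower the black retaining ring over it with the red ears passing through the two open slots of the barrel's mouth, and give the ring a quarter turn so that both ears end up under the bright jaws. Leave the green filter where it is.

Things in the scene. Friction and masses are not known exactly. Their poses are not given: they have to be found in the camera images.
- barrel: Fixed upright black tube, 104 mm wide, 90 mm tall, on a 128 mm base flange; origin: centre of its underside, z up. In the mouth two bright jaws (6 mm thick, top flush with the mouth), centred on its +y and -y, leave 66 mm between them; the two open slots, each about 75 degrees wide, are centred on +x and -x. Bore at the slots and below the jaws 88 mm. A half turn changes nothing.
- seat (a point): Centre of the flat seat in the barrel on which the filter's foot rests: 60 mm above the barrel's underside, 30 mm below its mouth; axes as the barrel's. A dark collar of 61 mm bore, 6 mm high, surrounds it.
- amber_cell: Amber filter, loose, 62 mm tall, 90 to 180 g: yellow foot 54 mm wide and 12 mm high with bevelled lower edge, aluminium neck 26 mm wide to the top, yellow band, amber glass on top. Origin: centre of its underside, z up. Seated, its neck stands 32 mm above the barrel's mouth: hold it by the upper neck. Shuffled over four places with the green filter, the ring and a plain steel spacer.
- green_cell: Green filter, a bystander: same shape and size as the amber one, but foot, band and glass are green. Origin: centre of its underside.
- ring: Retaining ring: loose upright black tube, 52 mm wide, 40 mm bore, 48 mm tall, 85 to 170 g. Two red ears at the bottom, on its +x and -x, 8 mm high, 16 mm wide, 76 mm over both. Origin: centre of its underside, z up. Rests on the filter's foot 12 mm above the seat, top 30 mm above the mouth. Ears enter within 20 degrees of the slots, then turn freely either way, no thread or stop; 60 to 90 degrees locks.
Mind the look-alikes: they are no part of the job. There is more than one size of the amber_cell; the one meant has the size given above.

How it is judged:
By the outcome, as a careful person would: the job done as asked, in the order asked, and still so for the second after the job is handed in, with the robot touching nothing.
It also fails if it takes over 64 s, if anything falls off the work surface, if the arm or the gripper's body presses on something with over 40 N, if the wrist force passes 120 N, or if a joint passes its speed limit or range.

### The arm

A 6-joint arm with a two-finger parallel gripper is mounted at the origin on the work surface. World frame = base frame: x ahead of the robot, y to its left, z up, the work surface at z = 0. Lengths are in m, angles in rad, forces in N, time in s.
With the tool pointing down it reaches from about 0.3 to 0.875 m from the base axis. Payload 6.4 kg.
Tool frame: the origin (TCP) lies between the finger pads; the fingertips stand 25 mm ahead of it and the grasp point (between the pads) lies 6 mm ahead of it; y points along the fingers, x is the direction in which the jaws open and shut, and the axes are right-handed (so a half turn about y gives the same grasp; the last joint's range is limited). The gripper opens to 85 mm and grips with 20 to 120 N. Pads are 22 mm wide; open, the fingers measure 114 mm over their backs; the gripper's body (76 mm by 85 mm) begins 54 mm behind the grasp point. The pads swing forward as they close: fully open they stand 13 mm farther back than shut.
Start: joints at [-1.323, 0.181, 1.607, -0, 1.354, -0.206], TCP at [0.252, -0.517, 0.256] pointing down, gripper open.
Joint ranges: [-2.99, 2.99], [-0.89, 2.07], [0.3, 2.58], [-1.14, 4.28], [0, 2.63], [-3.12, 3.12]. Speed limits (rad/s): [2.57, 2.57, 3.01, 3.14, 3.14, 3.14].

### API

Orientations are given as a unit quaternion [w, x, y, z].
In Python, from bench import ctrl, vision, ticket, find_in, regions_of, pinpoint gives the robot as it stands.
- The arm moves only by the tool apply_moves, never from a script. Its argument "increments" is a list of rows, each an object of numbers: "x", "y", "z": the shift along the tool's x, y, z in cm; "ax", "ay", "az": the turn, a rotation vector about the tool's x, y, z in rad; "grip": the closure, from 0 (fully open) to 1 (shut). A call has 1 to 12 rows; each row is the pose to reach, as a shift and turn from the pose measured when the call began, along the tool's axes at that moment; what a row does not reach only later rows make up. A row lasts 1/8 s, in which the tool goes at most 62.5 mm and 10.7 degrees, less where a joint would pass 70% of its speed; a pose out of reach is approached as far as the arm can. A call with a gripper value outside its range is refused whole. The fingers move at their own pace and stop on an object; the grip force is fixed at half the most. Time passes only in rows, so rows that repeat a pose let the fingers close. It gives the time, the measured TCP pose, the force and the opening at its end, in the units of the state.
- ctrl.get_obs(): the state, without advancing time (a new reading comes with each control period).
- vision.camera(name): name is "scene" or "top" or "wrist"; returns the picture (384x512x3 uint8, red, green, blue); there is no depth.
- vision.camera_params(name): a dict with "intrinsics" (3x3 intrinsics, pixels), "k1" (the pictures are not rectified: a ray, as slopes to the right and down, at radius r is drawn at 1 + k1 r^2 times it, then the intrinsics apply), "R" (3x3) and "t" (3): a world point X has camera coordinates R X + t. Camera axes: x right, y down, z forward; pixel columns grow to the right and rows downward; lengths in m; the calibration is good to about 2 mm. A picture is of the moment at which its call begins: read the wrist's pose just before it. camera_params takes no time and is no camera call; for the wrist camera it gives the pose at the moment of the call.
- ticket.hand_in(): hands the job in, once; it reports no verdict.
Trained networks look in the newest picture that a camera, given by its name, has taken for a name from the list of things; names that differ only in an ending like _2 or _b are one class to them, and where a whole thing is asked for, a point or a joint stands for the part that bears it (a point fixed in the world has none). Each returns a list of dicts, best first, with "p" (0 to 1); they miss things now and then, are a little off and sometimes report something else, mostly with a low value. They report only what shows in the picture. A call takes as long as a camera call. They do not tell look-alikes from the thing itself.
- find_in(camera, query): "rect" ([centre column, centre row, width, height] in pixels, round what is visible of it).
- regions_of(camera, query): "mask" (384x512 bool, what is visible of it) and "rect" ([centre column, centre row, width, height] in pixels, round what is visible of it).
- pinpoint(camera, query): "xy" ([column, row] in pixels: a listed point, or the origin of a listed thing).
The state is a dict: "time_s": time; "q": joint angles; "dq": joint speeds; "joint_efforts": joint torques, N m; "eef_pos": TCP position; "eef_rot": TCP orientation; "wrist_force": force on the tool from outside, world axes, zero at the start; "torque": the same for the moment, N m; "opening": opening from 0.0 (shut) to 1.0 (fully open).
Only numpy, scipy, OpenCV 4.12 (cv2) and the standard library are available. Lean on these libraries where they do the work, as an engineer would, in place of code of your own. Each camera call takes 0.05 s, during which the arm holds its last target.

## Working session

There is one attempt and no reset: what is moved stays moved. The work goes in short steps, Python scripts to look and compute and a tool call to move; the robot and the scene stay as the last step left them, time stands still between calls to the robot, and variables do not carry over. Pictures are saved under pics/ and viewed, and the job is handed in when it is done.

Besides the shell and the picture viewer there is one more tool, called after "Call:" as a command line: name --argument value ..., lists and objects as JSON in quotes. apply_moves: Moves the arm, as the interface text tells. Its arguments: {"type":"object","properties":{"increments":{"type":"array","items":{"type":"object","properties":{"x":{"type":"number"},"y":{"type":"number"},"z":{"type":"number"},"ax":{"type":"number"},"ay":{"type":"number"},"az":{"type":"number"},"grip":{"type":"number"}}}}},"required":["increments"]}

```bash
ls; mkdir -p pics
python3 - <<'E'
from bench import ctrl, vision
import cv2
print(ctrl.get_obs())
for n in ["scene","top","wrist"]:
    im=vision.camera(n); cv2.imwrite(f"pics/a_{n}.png",im[:,:,::-1])
    p=vision.camera_params(n); print(n,p)
E
```

```text
pics
{'time_s': 0.0, 'q': array([-1.32329469e+00,  1.81548624e-01,  1.60802731e+00, -3.04283347e-05,
        1.35379960e+00, -2.06327964e-01]), 'dq': array([ 0.00084946, -0.0012746 , -0.00025453,  0.00084711, -0.00045259,
       -0.00082374]), 'joint_efforts': array([-2.10555918e-03, -4.44881809e+01, -3.51336873e+01, -5.15658285e-04,
        9.07135749e-03,  2.91055790e-05]), 'eef_pos': array([ 0.25194902, -0.51628275,  0.25537053]), 'eef_rot': array([ 0.60009867, -0.59924092,  0.37515627, -0.37423212]), 'wrist_force': array([ 0.48917596, -0.25653269, -0.09708317]), 'torque': array([-0.0558874 , -0.03512211, -0.04509383]), 'opening': 0.9985050622686387}
scene {'intrinsics': array([[351.5849676 ,   0.        , 255.7276902 ],
       [  0.        , 351.5849676 , 190.00041009],
       [  0.        ,   0.        ,   1.        ]]), 'k1': -0.1015088511262815, 'R': array([[-0.78016359,  0.62557093, -0.00240486],
       [ 0.33810786,  0.4184213 , -0.84297491],
       [-0.52633435, -0.65847143, -0.53794751]]), 't': array([ 0.4011631 , -0.11488715,  1.07814679])}
top {'intrinsics': array([[364.35007294,   0.        , 256.41878413],
       [  0.        , 364.35007294, 192.4771175 ],
       [  0.        ,   0.        ,   1.        ]]), 'k1': -0.11142109658172507, 'R': array([[ 0.00346165, -0.99997471, -0.00621237],
       [-0.99500267, -0.00282438, -0.09980833],
       [ 0.09978826,  0.00652683, -0.99498729]]), 't': array([0.01829867, 0.52164222, 0.88151199])}
wrist {'intrinsics': array([[317.95554485,   0.        , 260.39888807],
       [  0.        , 317.95554485, 189.05409995],
       [  0.        ,   0.        ,   1.        ]]), 'k1': -0.0366437558418877, 'R': array([[ 0.43873106, -0.89861656, -0.00182692],
       [-0.85076512, -0.41602145,  0.32113061],
       [-0.28933332, -0.13933569, -0.94703315]]), 't': array([-0.57506518, -0.04133234,  0.38003734])}
```

View pics/a_scene.png

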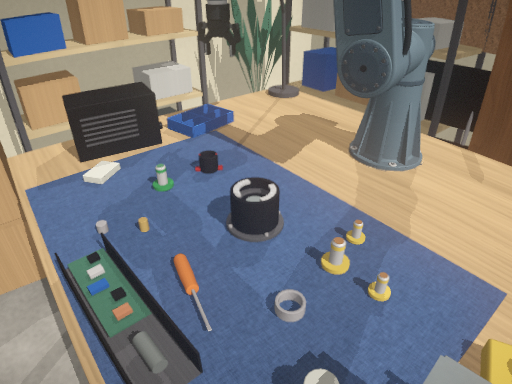

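View pics/a_top.png

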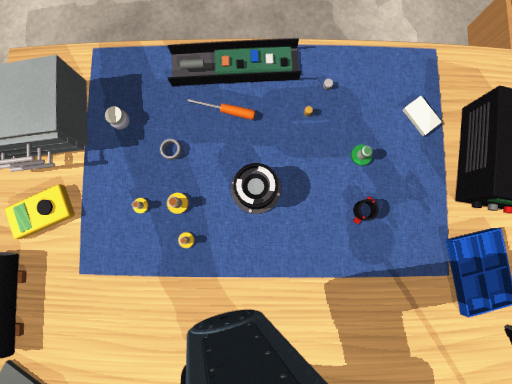

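View pics/a_wrist.png

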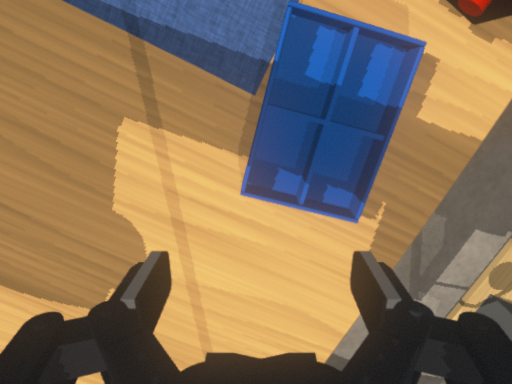

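The top view shows the barrel at about (256,187), the ring at (365,209) and the green cell at (362,155). There are three yellow-footed cells; the largest is at (178,203). I'll measure them.

```bash
cat > h.py <<'E'
import numpy as np, cv2
from bench import ctrl, vision, find_in, regions_of, pinpoint
from scipy.spatial.transform import Rotation as Rn
def und(p,xy):
    K=np.array(p["intrinsics"]);xy=np.atleast_2d(np.array(xy,float))
    d=np.array([(xy[:,0]-K[0,2])/K[0,0],(xy[:,1]-K[1,2])/K[1,1]]).T
    s=d.copy()
    for _ in range(30): s=d/(1+p["k1"]*(s**2).sum(1,keepdims=True))
    return s
def onplane(p,xy,z):
    s=und(p,xy);R=np.array(p["R"]);t=np.array(p["t"])
    C=-R.T@t; D=np.c_[s,np.ones(len(s))]@R
    return C+D*((z-C[2])/D[:,2])[:,None]
def proj(p,X):
    X=np.atleast_2d(X);c=X@np.array(p["R"]).T+np.array(p["t"])
    s=c[:,:2]/c[:,2:];s=s*(1+p["k1"]*(s**2).sum(1,keepdims=True))
    K=np.array(p["intrinsics"]);return s@np.diag([K[0,0],K[1,1]])+K[:2,2]
def tool():
    o=ctrl.get_obs();w,x,y,z=o["eef_rot"];return o,Rn.from_quat([x,y,z,w]).as_matrix()
def circ(c,r,z,n=72):
    a=np.linspace(0,2*np.pi,n);return np.c_[c[0]+r*np.cos(a),c[1]+r*np.sin(a),np.full(n,z)]
E
python3 - <<'E'
from h import *
for cam in ["top","scene"]:
    vision.camera(cam);p=vision.camera_params(cam)
    for q in ["amber_cell","green_cell","ring","barrel"]:
        for r in pinpoint(cam,q)[:4]:
            print(cam,q,round(r["p"],2),np.round(r["xy"],1),onplane(p,r["xy"],0)[0].round(4))
        for r in regions_of(cam,q)[:4]: print("   reg",round(r["p"],2),np.round(r["rect"],1),r["mask"].sum())
    for r in pinpoint(cam,"seat")[:2]: print(cam,"seat",r["p"],np.round(r["xy"],1),onplane(p,r["xy"],.06)[0].round(4))
E
```

```text
top amber_cell 0.91 [180.1 205.1] [0.491  0.2162 0.    ]
top amber_cell 0.73 [138.6 202.5] [0.4972 0.3255 0.    ]
top amber_cell 0.44 [187.3 239.4] [0.4035 0.1959 0.    ]
   reg 0.74 [176.8 205.1  15.8  18.1] 332
   reg 0.58 [187.2 240.6  14.6  15.4] 195
   reg 0.51 [140.2 204.9  13.5  14. ] 183
top green_cell 0.74 [358.3 155.8] [ 0.6212 -0.2456  0.    ]
   reg 0.66 [360.5 157.1  21.   18.1] 358
top ring 0.92 [363.  209.1] [ 0.482  -0.2542  0.    ]
   reg 0.61 [363.6 208.8  23.9  19.8] 317
top barrel 0.65 [255.  187.8] [0.5363 0.0238 0.    ]
   reg 0.96 [256.  188.1  48.6  47.8] 1980
top seat 0.92 [253.7 184.6] [0.5372 0.0263 0.06  ]
scene amber_cell 0.89 [378.8 293.2] [0.4888 0.3182 0.    ]
scene amber_cell 0.61 [333.3 267.6] [0.5029 0.2233 0.    ]
scene amber_cell 0.6 [354.2 234.7] [ 0.3927  0.1869 -0.    ]
   reg 0.74 [335.9 254.8  29.3  39.5] 737
   reg 0.71 [380.6 286.4  24.   30.1] 449
   reg 0.69 [355.2 231.3  13.1  26.2] 306
scene green_cell 0.95 [161.8 188.1] [ 0.6301 -0.2464  0.    ]
   reg 0.79 [164.2 178.1  25.7  23.1] 385
scene ring 0.64 [207.  168.8] [ 0.4832 -0.2596  0.    ]
   reg 0.64 [208.7 162.4  27.7  25.3] 497
scene barrel 0.73 [254.3 222.9] [0.5336 0.0191 0.    ]
   reg 0.96 [253.9 209.4  55.9  65.5] 3002
scene seat 0.94 [253.3 201.9] [0.5378 0.0214 0.06  ]
```

```bash
cat >> h.py <<'E'
def go(pos,yaw):
    """tool increments (cm, rad) to reach TCP pos with tool pointing down and tool x at yaw (mod pi, nearest)"""
    o,R=tool();P=np.array(o["eef_pos"])
    cy=np.arctan2(R[1,0],R[0,0])
    yaw=cy+(yaw-cy+np.pi/2)%np.pi-np.pi/2
    x=np.array([np.cos(yaw),np.sin(yaw),0]);z=np.array([0,0,-1.]);y=np.cross(z,x)
    T=np.c_[x,y,z]
    rv=Rn.from_matrix(R.T@T).as_rotvec()
    print("from",P.round(4),"yaw",np.degrees(cy).round(1),"->",np.degrees(yaw).round(1),"inc cm",(R.T@(np.array(pos)-P)*100).round(2),"rv",rv.round(3))
E
python3 - <<'E'
from h import *
o,R=tool();print(R.round(3))
p=vision.camera_params("wrist");Rc=np.array(p["R"]);C=-Rc.T@p["t"]
print("cam in tool",(R.T@(C-o["eef_pos"])).round(4));print((Rc@R).round(3))
ang=lambda d:np.radians(d)
go([0.482-.0,-.257,.28],ang(-65))
for n,cx,cy in [("top",256,187),("top",178,205),("top",363,209)]:
    pass
im=cv2.imread("pics/a_top.png");a=cv2.resize(im[155:220,220:290],None,fx=8,fy=8,interpolation=cv2.INTER_CUBIC)
cv2.imwrite("pics/z1.png",a)
a=cv2.resize(im[190:230,330:400],None,fx=8,fy=8,interpolation=cv2.INTER_CUBIC)
cv2.imwrite("pics/z2.png",a)
E
```

```text
[[ 0.438 -0.     0.899]
 [-0.899  0.     0.438]
 [-0.    -1.     0.   ]]
cam in tool [ 0.0009 -0.1165  0.0831]
[[ 1.     0.     0.   ]
 [ 0.001 -0.321 -0.947]
 [-0.     0.947 -0.321]]
from [ 0.2521 -0.5168  0.2563] yaw -64.0 -> -65.0 inc cm [-13.27  -2.37  32.05] rv [-1.571  0.014  0.014]
```

View pics/z1.png

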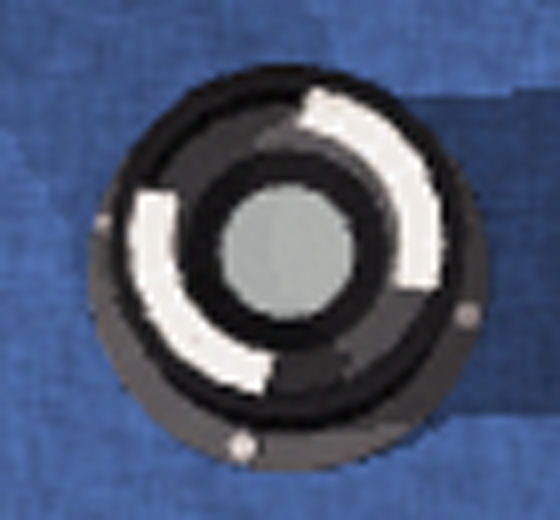

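View pics/z2.png

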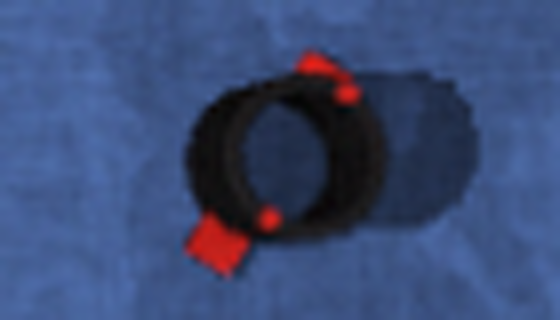

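```bash
python3 - <<'E'
s=open('h.py').read()
s=s.replace("z=np.array([0,0,-1.]);y=np.cross(z,x)","y=np.array([0,0,-1.]);z=np.cross(x,y)")
s=s.replace('def go(pos,yaw):','def go(pos,yaw,mod=True):').replace("    yaw=cy+","    if mod: yaw=cy+")
open('h.py','w').write(s)
E
python3 - <<'E'
from h import *
go([.495,.218,.25],np.radians(45),False)
E
```

```text
from [ 0.2521 -0.5168  0.2563] yaw -64.0 -> 45.0 inc cm [-55.4    0.63  54.05] rv [-0.    -1.902 -0.   ]
```

Call:
apply_moves --increments '[{"x":-55.4,"y":0.6,"z":54,"ay":-1.9,"grip":0},{"x":-55.4,"y":0.6,"z":54,"ay":-1.9,"grip":0},{"x":-55.4,"y":0.6,"z":54,"ay":-1.9,"grip":0},{"x":-55.4,"y":0.6,"z":54,"ay":-1.9,"grip":0},{"x":-55.4,"y":0.6,"z":54,"ay":-1.9,"grip":0},{"x":-55.4,"y":0.6,"z":54,"ay":-1.9,"grip":0},{"x":-55.4,"y":0.6,"z":54,"ay":-1.9,"grip":0},{"x":-55.4,"y":0.6,"z":54,"ay":-1.9,"grip":0},{"x":-55.4,"y":0.6,"z":54,"ay":-1.9,"grip":0},{"x":-55.4,"y":0.6,"z":54,"ay":-1.9,"grip":0},{"x":-55.4,"y":0.6,"z":54,"ay":-1.9,"grip":0},{"x":-55.4,"y":0.6,"z":54,"ay":-1.9,"grip":0}]'

```text
invalid input
```

Run:
```python
from h import *
o,R=tool();print(o["time_s"],o["q"].round(3),o["dq"].round(3))
p=vision.camera_params("wrist");im=vision.camera("wrist");cv2.imwrite("pics/b_w.png",im[:,:,::-1])
import pickle;pickle.dump((p,im),open("b.pkl","wb"))
go([.495,.218,.25],np.radians(45),False)
for r in pinpoint("wrist","amber_cell"): print(r["p"],onplane(p,r["xy"],0),r["xy"])
for r in pinpoint("wrist","seat"): print(r["p"],onplane(p,r["xy"],0.06),r["xy"])
```

```text
1.15 [-1.323  0.181  1.607  0.     1.354 -0.206] [ 0.001 -0.001  0.    -0.001 -0.001  0.   ]
from [ 0.2521 -0.5168  0.2563] yaw -64.0 -> 45.0 inc cm [-55.4    0.63  54.05] rv [ 0.    -1.902  0.   ]
```

View pics/b_w.png

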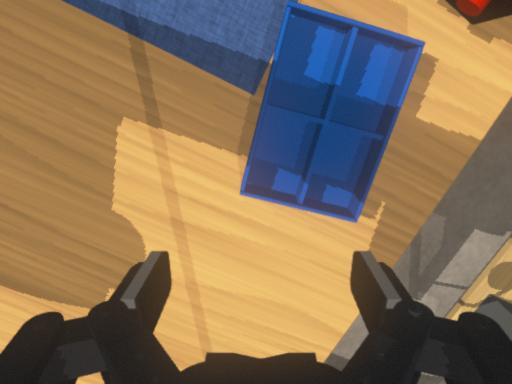

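Call:
apply_moves --increments '[{"x":-55.4,"y":0.6,"z":54,"ax":0,"ay":-1.9,"az":0,"grip":0}]'

```text
time_s: 1.42
eef_pos: [0.2708, -0.4594, 0.2554]
eef_rot: [-0.632, 0.632, -0.317, 0.317]
wrist_force: [0.9, -0.2, 0.6]
opening: 1.002
```

Run:
```python
from h import *
go([.495,.218,.25],np.radians(45),False)
```

```text
from [ 0.2708 -0.4594  0.2554] yaw -53.2 -> 45.0 inc cm [-40.85   0.49  58.5 ] rv [ 1.000e-03 -1.715e+00 -0.000e+00]
```

Call:
apply_moves --increments '[{"x":-40.8,"y":0.5,"z":58.5,"ax":0,"ay":-1.71,"az":0,"grip":0},{"x":-40.8,"y":0.5,"z":58.5,"ax":0,"ay":-1.71,"az":0,"grip":0},{"x":-40.8,"y":0.5,"z":58.5,"ax":0,"ay":-1.71,"az":0,"grip":0},{"x":-40.8,"y":0.5,"z":58.5,"ax":0,"ay":-1.71,"az":0,"grip":0},{"x":-40.8,"y":0.5,"z":58.5,"ax":0,"ay":-1.71,"az":0,"grip":0},{"x":-40.8,"y":0.5,"z":58.5,"ax":0,"ay":-1.71,"az":0,"grip":0},{"x":-40.8,"y":0.5,"z":58.5,"ax":0,"ay":-1.71,"az":0,"grip":0},{"x":-40.8,"y":0.5,"z":58.5,"ax":0,"ay":-1.71,"az":0,"grip":0},{"x":-40.8,"y":0.5,"z":58.5,"ax":0,"ay":-1.71,"az":0,"grip":0},{"x":-40.8,"y":0.5,"z":58.5,"ax":0,"ay":-1.71,"az":0,"grip":0},{"x":-40.8,"y":0.5,"z":58.5,"ax":0,"ay":-1.71,"az":0,"grip":0},{"x":-40.8,"y":0.5,"z":58.5,"ax":0,"ay":-1.71,"az":0,"grip":0}]'

```text
time_s: 2.92
eef_pos: [0.4956, 0.2208, 0.2498]
eef_rot: [-0.653, 0.654, 0.27, -0.27]
wrist_force: [1.0, -0.1, 0.4]
opening: 0.996
```

Run:
```python
from h import *
o,R=tool();print(o["time_s"],o["q"].round(3),o["dq"].round(3))
p=vision.camera_params("wrist");im=vision.camera("wrist");cv2.imwrite("pics/b_w.png",im[:,:,::-1])
import pickle;pickle.dump((p,im),open("b.pkl","wb"))
go([.495,.218,.25],np.radians(45),False)
for r in pinpoint("wrist","amber_cell"): print(r["p"],onplane(p,r["xy"],0),r["xy"])
for r in pinpoint("wrist","seat"): print(r["p"],onplane(p,r["xy"],0.06),r["xy"])
```

```text
2.925 [ 0.2    0.114  1.696 -0.     1.331 -0.584] [ 0.283  0.263 -0.278 -0.017  0.03   0.294]
from [0.4959 0.2219 0.2497] yaw 44.9 -> 45.0 inc cm [-0.34 -0.03 -0.21] rv [-0.    -0.001  0.001]
0.97 [[0.40323915 0.19617323 0.        ]] [187.1, 113.4]
0.63 [[0.49025549 0.31956164 0.        ]] [320.1, 89.5]
0.59 [[0.49454896 0.21825481 0.        ]] [258.2, 155.7]
0.91 [[0.53499209 0.02068463 0.06      ]] [163.9, 307.7]
```

View pics/b_w.png

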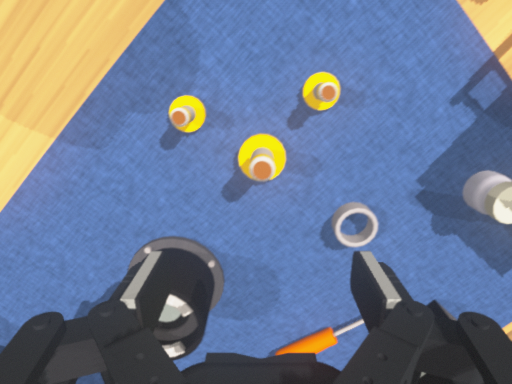

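```bash
cat > fitfoot.py <<'E'
from h import *
import sys,pickle
from scipy.optimize import least_squares
def yellow(im):
    h=cv2.cvtColor(im,cv2.COLOR_RGB2HSV); return ((h[...,0]>20)&(h[...,0]<36)&(h[...,1]>150)&(h[...,2]>100)).astype(np.uint8)
def fit(p,im):
    m=yellow(im);n,l,s,c=cv2.connectedComponentsWithStats(m)
    for i in range(1,n):
        if s[i,4]<100: continue
        cs,_=cv2.findContours((l==i).astype(np.uint8),cv2.RETR_EXTERNAL,cv2.CHAIN_APPROX_NONE)
        k=max(cs,key=len)[:,0,:].astype(float)
        q=onplane(p,k,.011)[:,:2]
        f=lambda v:np.hypot(*(q-v[:2]).T)-v[2]
        r=least_squares(f,[*q.mean(0),.025],loss="soft_l1",f_scale=.0005)
        print(c[i].round(1),s[i,4],"centre",r.x[:2].round(4),"r+~px/2",r.x[2].round(4),"inl",(abs(r.fun)<.001).mean().round(2) if len(r.fun)==len(q) else "")
if __name__=="__main__":
    p,im=pickle.load(open("b.pkl","rb"));fit(p,im)
    p=vision.camera_params("top");im=cv2.imread("pics/a_top.png")[:,:,::-1].copy();print("top");fit(p,im)
    p=vision.camera_params("scene");im=cv2.imread("pics/a_scene.png")[:,:,::-1].copy();print("scene");fit(p,im)
    go([.495,.218,.25],np.radians(45),False)
E
python3 fitfoot.py
```

```text
[317.6  90.3] 629 centre [0.4903 0.3179] r+~px/2 0.0183 inl 0.61
[190.3 111.7] 587 centre [0.4043 0.1986] r+~px/2 0.0185 inl 0.61
[261.5 151.5] 967 centre [0.4967 0.2216] r+~px/2 0.0256 inl 0.54
top
[ 41.2 211.1] 1704 centre [0.4716 0.5957] r+~px/2 0.083 inl 0.03
[179.  203.4] 215 centre [0.4963 0.2212] r+~px/2 0.0249 inl 0.4
[141.7 205.3] 108 centre [0.4898 0.3171] r+~px/2 0.0176 inl 0.48
[187.4 239.5] 117 centre [0.4027 0.1971] r+~px/2 0.0177 inl 0.44
scene
[487.9 363.8] 214 centre [0.3362 0.8914] r+~px/2 0.4075 inl 0.19
[507.2 371.9] 162 centre [0.4912 0.4193] r+~px/2 0.1231 inl 0.16
from [0.4951 0.2184 0.2495] yaw 44.9 -> 45.0 inc cm [-0.04 -0.05 -0.02] rv [ 0.    -0.002 -0.001]
```

Run:
```python
from fitfoot import *
p=vision.camera_params("wrist");im=vision.camera("wrist");fit(p,im)
# neck top: amber glass 
a=im.copy()
c=np.array([.4965,.2213])
for r,z in [(.027,.012),(.013,.062),(.013,.012)]:
    cv2.polylines(a,[np.round(proj(p,circ(c,r,z))*8).astype(np.int32)],True,(0,255,255) if z<.02 else (255,0,255),1,cv2.LINE_AA,3)
cv2.imwrite("pics/c.png",cv2.resize(a[100:210,200:330],None,fx=5,fy=5,interpolation=cv2.INTER_NEAREST)[:,:,::-1])
go([.4965,.2213,.064],np.radians(45),False)
```

```text
[319.2  89.6] 657 centre [0.49   0.3166] r+~px/2 0.0189 inl 1.0
[191.1 111. ] 616 centre [0.4039 0.1974] r+~px/2 0.0186 inl 0.58
[262.5 151.5] 1017 centre [0.4963 0.2205] r+~px/2 0.0257 inl 0.56
from [0.495  0.2175 0.2496] yaw 44.8 -> 45.0 inc cm [ 0.4  18.56  0.18] rv [ 0.    -0.004 -0.002]
```

View pics/c.png

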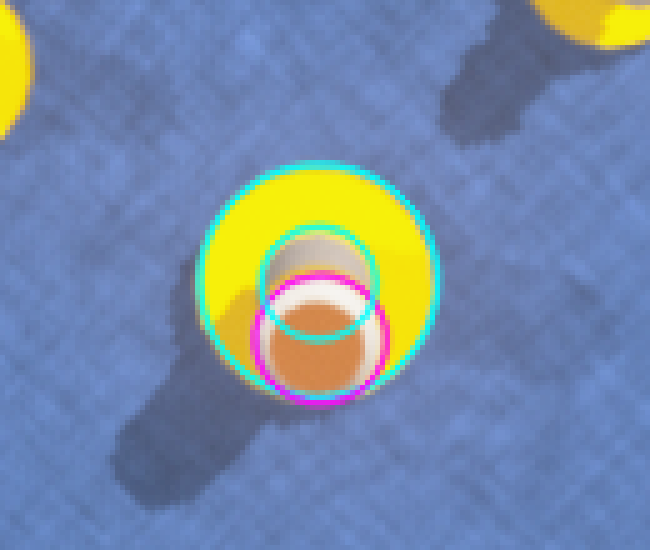

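Run:
```python
from h import *
go([.4962,.2206,.062],np.radians(45),False)
```

```text
from [0.495  0.2175 0.2496] yaw 44.8 -> 45.0 inc cm [ 0.33 18.76  0.15] rv [ 0.    -0.004 -0.002]
```

Call:
apply_moves --increments '[{"x":0.33,"y":6,"z":0.15,"ax":0,"ay":0,"az":0,"grip":0},{"x":0.33,"y":12,"z":0.15,"ax":0,"ay":0,"az":0,"grip":0},{"x":0.33,"y":16.5,"z":0.15,"ax":0,"ay":0,"az":0,"grip":0.2},{"x":0.33,"y":18.8,"z":0.15,"ax":0,"ay":0,"az":0,"grip":0.3},{"x":0.33,"y":18.8,"z":0.15,"ax":0,"ay":0,"az":0,"grip":0.4},{"x":0.33,"y":18.8,"z":0.15,"ax":0,"ay":0,"az":0,"grip":0.4}]'

```text
time_s: 3.88
eef_pos: [0.4972, 0.22, 0.063]
eef_rot: [-0.653, 0.654, 0.269, -0.269]
wrist_force: [0.2, 0.6, -0.2]
opening: 0.601
```

Run:
```python
from h import *
p=vision.camera_params("wrist");im=vision.camera("wrist");cv2.imwrite("pics/d.png",im[:,:,::-1])
go([.4962,.2206,.062],np.radians(45),False)
```

```text
from [0.4975 0.2203 0.0633] yaw 44.7 -> 45.0 inc cm [-0.07  0.13  0.12] rv [ 0.002 -0.004  0.001]
```

View pics/d.png

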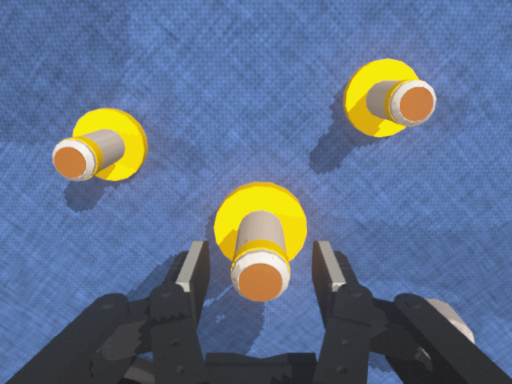

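Call:
apply_moves --increments '[{"x":-0.05,"y":0.15,"z":0.1,"ax":0,"ay":0,"az":0,"grip":0.6},{"x":-0.05,"y":0.15,"z":0.1,"ax":0,"ay":0,"az":0,"grip":0.9},{"x":-0.05,"y":0.15,"z":0.1,"ax":0,"ay":0,"az":0,"grip":0.9},{"x":-0.05,"y":0.15,"z":0.1,"ax":0,"ay":0,"az":0,"grip":0.9}]'

```text
time_s: 4.42
eef_pos: [0.4974, 0.2208, 0.0633]
eef_rot: [-0.653, 0.655, 0.271, -0.268]
wrist_force: [-2.0, -1.5, 6.6]
opening: 0.276
```

Run:
```python
from h import *
o,R=tool();print(o["q"].round(3))
go([.4,.11,.2],np.radians(45),False)
go([.535,.023,.2],np.radians(45),False)
go([.4962,.2206,.2],np.radians(45),False)
```

```text
[ 0.2    0.368  1.813 -0.002  0.956 -0.58 ]
from [0.4974 0.2208 0.0633] yaw 44.8 -> 45.0 inc cm [-14.68 -13.7   -1.06] rv [ 0.004 -0.004  0.003]
from [0.4974 0.2208 0.0633] yaw 44.8 -> 45.0 inc cm [-11.22 -13.64 -16.74] rv [ 0.004 -0.004  0.003]
from [0.4974 0.2208 0.0633] yaw 44.8 -> 45.0 inc cm [ -0.06 -13.67   0.02] rv [ 0.004 -0.004  0.003]
```

Run:
```python
from h import *
go([.59,-.035,.24],np.radians(45),False)
```

```text
from [0.4974 0.2208 0.0633] yaw 44.8 -> 45.0 inc cm [-11.39 -17.61 -24.75] rv [ 0.004 -0.004  0.003]
```

Call:
apply_moves --increments '[{"x":0,"y":-5,"z":0,"ax":0.004,"ay":0,"az":0.003,"grip":0.9},{"x":0,"y":-11,"z":0,"ax":0.004,"ay":0,"az":0.003,"grip":0.9},{"x":0,"y":-17.6,"z":0,"ax":0.004,"ay":0,"az":0.003,"grip":0.9},{"x":-3,"y":-17.6,"z":-5,"ax":0.004,"ay":0,"az":0.003,"grip":0.9},{"x":-5,"y":-17.6,"z":-10,"ax":0.004,"ay":0,"az":0.003,"grip":0.9},{"x":-7.5,"y":-17.6,"z":-15,"ax":0.004,"ay":0,"az":0.003,"grip":0.9},{"x":-9.5,"y":-17.6,"z":-20,"ax":0.004,"ay":0,"az":0.003,"grip":0.9},{"x":-11.4,"y":-17.6,"z":-24.7,"ax":0.004,"ay":0,"az":0.003,"grip":0.9},{"x":-11.4,"y":-17.6,"z":-24.7,"ax":0.004,"ay":0,"az":0.003,"grip":0.9},{"x":-11.4,"y":-17.6,"z":-24.7,"ax":0.004,"ay":0,"az":0.003,"grip":0.9}]'

```text
time_s: 5.68
eef_pos: [0.5891, -0.0344, 0.2397]
eef_rot: [0.654, -0.653, -0.269, 0.269]
wrist_force: [0.4, 1.0, -1.2]
opening: 0.28
```

Run:
```python
from h import *
import pickle
o,R=tool();print(o["dq"].round(3),o["wrist_force"])
p=vision.camera_params("wrist");im=vision.camera("wrist");cv2.imwrite("pics/e.png",im[:,:,::-1]);pickle.dump((p,im,o["eef_pos"],R),open("e.pkl","wb"))
for r in pinpoint("wrist","seat"): print(r["p"],onplane(p,r["xy"],0.06),r["xy"])
```

```text
[ 0.026 -0.01   0.01  -0.001  0.001 -0.002] [ 0.3749219   0.99570558 -1.24173376]
0.97 [[0.53296451 0.0185458  0.06      ]] [257.5, 87.6]
```

View pics/e.png

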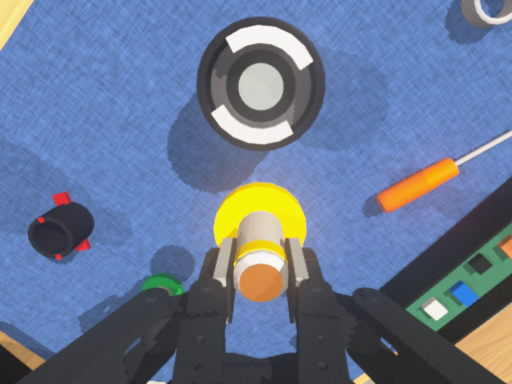

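```bash
cat > fitb.py <<'E'
from h import *
import pickle
from scipy.optimize import least_squares
p,im,P,R=pickle.load(open("e.pkl","rb"))
h=cv2.cvtColor(im,cv2.COLOR_RGB2HSV)
cx,cy=260,84
blue=((h[...,0]>95)&(h[...,0]<130)&(h[...,1]>90)&(h[...,2]>45)).astype(np.uint8)
g=cv2.cvtColor(im,cv2.COLOR_RGB2GRAY)
white=((g>200)&(h[...,1]<40)).astype(np.uint8)
n,l,s,c=cv2.connectedComponentsWithStats(white)
js=[i for i in range(1,n) if s[i,4]>100 and np.hypot(c[i][0]-cx,c[i][1]-cy)<60]
print([ (s[i,4],c[i].round(1)) for i in js])
pts=[]
# rays from centre: outer edge = first strong change dark->blue going outward
for a in np.linspace(0,2*np.pi,180,endpoint=False):
    rr=np.arange(52,78,.25);x=cx+rr*np.cos(a);y=cy+rr*np.sin(a)
    b=cv2.remap(im[...,2].astype(np.float32),x.astype(np.float32)[None],y.astype(np.float32)[None],cv2.INTER_LINEAR)[0]
    d=np.diff(b);i=np.argmax(d); 
    if d[i]>4: pts.append((x[i],y[i]))
q=onplane(p,pts,.09)[:,:2]
r=least_squares(lambda v:np.hypot(*(q-v[:2]).T)-v[2],[.536,.022,.052],loss="soft_l1",f_scale=.0005)
print("rim",r.x.round(4))
c0=r.x[:2]
# jaws
for i in js:
    ys,xs=np.nonzero(l==i);w=onplane(p,np.c_[xs,ys],.09)[:,:2]-c0
    a=np.arctan2(w[:,1],w[:,0]);m=np.arctan2(np.sin(a).mean(),np.cos(a).mean());da=(a-m+np.pi)%(2*np.pi)-np.pi
    rr=np.hypot(*w.T)
    k=rr>.037
    lo,hi=np.percentile(da[k],[1,99]);print("jaw mid",np.degrees(m+(lo+hi)/2).round(1),"width",np.degrees(hi-lo).round(1),"r",np.percentile(rr,[1,99]).round(4))
# jaw outer arc fit
allp=[]
for i in js:
    cs,_=cv2.findContours((l==i).astype(np.uint8),cv2.RETR_EXTERNAL,cv2.CHAIN_APPROX_NONE)
    w=onplane(p,cs[0][:,0,:].astype(float),.09)[:,:2]
    k=np.hypot(*(w-c0).T)>.040;allp.append(w[k])
w=np.concatenate(allp)
r2=least_squares(lambda v:np.hypot(*(w-v[:2]).T)-v[2],[*c0,.044],loss="soft_l1",f_scale=.0005);print("jaw outer",r2.x.round(4))
a=im.copy()
for rad,z,col in [(.052,.09,(0,255,255)),(.044,.09,(255,0,255)),(.033,.09,(255,0,255)),(.0305,.066,(0,255,0))]:
    cv2.polylines(a,[np.round(proj(p,circ(c0,rad,z))*8).astype(np.int32)],True,col,1,cv2.LINE_AA,3)
cv2.imwrite("pics/f.png",cv2.resize(a[10:160,190:335],None,fx=5,fy=4,interpolation=cv2.INTER_NEAREST)[:,:,::-1])
E
python3 fitb.py
```

```text
[(np.int32(1564), array([270.7,  41.8])), (np.int32(1497), array([260.4,  86.3])), (np.int32(1274), array([250.3, 128.7]))]
rim [0.5342 0.0209 0.0515]
jaw mid 121.0 width 99.4 r [0.0333 0.0453]Traceback (most recent call last):
  File "fitb.py", line 30, in <module>
    lo,hi=np.percentile(da[k],[1,99]);print("jaw mid",np.degrees(m+(lo+hi)/2).round(1),"width",np.degrees(hi-lo).round(1),"r",np.percentile(rr,[1,99]).round(4))
          ~~~~~~~~~~~~~^^^^^^^^^^^^^^
    return _quantile_unchecked(
        a, q, axis, out, overwrite_input, method, keepdims, weights)
    return _ureduce(a,
                    func=_quantile_ureduce_func,
    ...<5 lines>...
                    overwrite_input=overwrite_input,
                    method=method)
    r = func(a, **kwargs)
    result = _quantile(arr,
                       quantiles=q,
    ...<2 lines>...
                       out=out,
                       weights=wgt)
    slices_having_nans = np.isnan(arr[-1, ...])
                                  ~~~^^^^^^^^^
IndexError: index -1 is out of bounds for axis 0 with size 0
```

```bash
sed -i 's/<60\]/<60 and np.hypot(c[i][0]-cx,c[i][1]-cy)>20]/' fitb.py
cat >> fitb.py <<'E'
# held cell in tool frame: assume vertical (tool y down), foot top at tool-y = h
y=((h[...,0]>20)&(h[...,0]<36)&(h[...,1]>150)&(h[...,2]>100)).astype(np.uint8)
y[236:]=0
cs,_=cv2.findContours(y,cv2.RETR_EXTERNAL,cv2.CHAIN_APPROX_NONE);k=max(cs,key=len)[:,0,:].astype(float)
k=k[(k[:,1]<232)]
zf=P[2]-.0633+.0+.011
w=onplane(p,k,zf)[:,:2]
# keep outer arc only
med=w.mean(0);kk=np.hypot(*(w-P[:2]).T)>.021;w=w[kk]
r3=least_squares(lambda v:np.hypot(*(w-v[:2]).T)-.0265,P[:2],loss="soft_l1",f_scale=.0005)
r4=least_squares(lambda v:np.hypot(*(w-v[:2]).T)-v[2],[*P[:2],.027],loss="soft_l1",f_scale=.0005)
print("cell",r3.x.round(4),r4.x.round(4),"TCP",P.round(4),"d world",(r3.x[:2]-P[:2]).round(4),"tool",(R.T@np.r_[r3.x[:2]-P[:2],0]).round(4))
a=im.copy()
for rad,z in [(.027,zf),(.013,P[2])]: cv2.polylines(a,[np.round(proj(p,circ(r3.x,rad,z))*8).astype(np.int32)],True,(0,0,255),1,cv2.LINE_AA,3)
cv2.imwrite("pics/g.png",cv2.resize(a[170:310,190:335],None,fx=4,fy=4,interpolation=cv2.INTER_NEAREST)[:,:,::-1])
E
python3 fitb.py
```

```text
[(np.int32(1564), array([270.7,  41.8])), (np.int32(1274), array([250.3, 128.7]))]
rim [0.5342 0.0209 0.0515]
jaw mid 121.0 width 99.4 r [0.0333 0.0453]
jaw mid -58.9 width 100.2 r [0.0329 0.0452]
jaw outer [0.5343 0.021  0.0449]
cell [ 0.5877 -0.0335] [ 0.5873 -0.0331  0.0261] TCP [ 0.5891 -0.0344  0.2397] d world [-0.0014  0.0009] tool [-0.0004  0.      0.0016]
```

View pics/f.png

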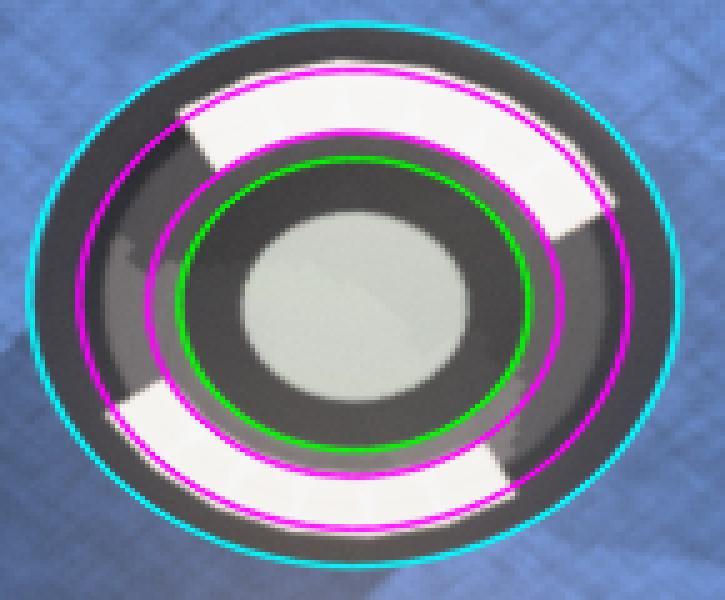

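View pics/g.png

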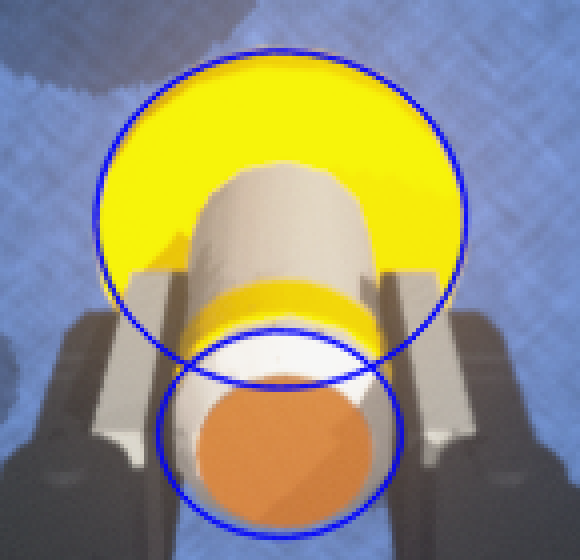

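Run:
```python
from h import *
go([.5354,.020,.165],np.radians(45),False)
```

```text
from [ 0.5891 -0.0334  0.2399] yaw 44.8 -> 45.0 inc cm [-0.04  7.49  7.56] rv [-0.001 -0.003 -0.   ]
```

Call:
apply_moves --increments '[{"x":0,"y":0,"z":3.8,"ax":0,"ay":0,"az":0,"grip":0.9},{"x":0,"y":1,"z":7,"ax":0,"ay":0,"az":0,"grip":0.9},{"x":-0.05,"y":4,"z":7.6,"ax":0,"ay":0,"az":0,"grip":0.9},{"x":-0.05,"y":7.5,"z":7.6,"ax":0,"ay":0,"az":0,"grip":0.9},{"x":-0.05,"y":7.5,"z":7.6,"ax":0,"ay":0,"az":0,"grip":0.9},{"x":-0.05,"y":7.5,"z":7.6,"ax":0,"ay":0,"az":0,"grip":0.9}]'

```text
time_s: 6.52
eef_pos: [0.5356, 0.0207, 0.1663]
eef_rot: [0.654, -0.653, -0.27, 0.27]
wrist_force: [0.0, -0.3, -0.6]
opening: 0.283
```

Run:
```python
from h import *
p=vision.camera_params("wrist");im=vision.camera("wrist")
o,R=tool();P=o["eef_pos"]
c=P[:2]+np.array([-.0012,.001]);b=[.5342,.021];a=im.copy()
for cc,rad,z,col in [(c,.027,P[2]-.0633+.012,(0,0,255)),(b,.033,.09,(255,0,255)),(b,.052,.09,(0,255,255))]:
    cv2.polylines(a,[np.round(proj(p,circ(cc,rad,z))*8).astype(np.int32)],True,col,1,cv2.LINE_AA,3)
cv2.imwrite("pics/i.png",a[:,:,::-1])
go([.5354,.020,.1250],np.radians(45),False)
t=vision.camera("top");cv2.imwrite("pics/i_t.png",t[:,:,::-1])
```

```text
from [0.5361 0.0204 0.1667] yaw 44.9 -> 45.0 inc cm [-0.08  4.17  0.03] rv [ 0.001 -0.002  0.001]
```

View pics/i.png

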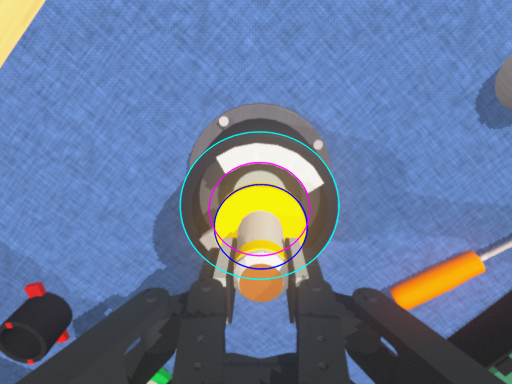

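Call:
apply_moves --increments '[{"x":-0.08,"y":1.5,"z":0.03,"ax":0,"ay":0,"az":0,"grip":0.9},{"x":-0.08,"y":3,"z":0.03,"ax":0,"ay":0,"az":0,"grip":0.9},{"x":-0.08,"y":3.8,"z":0.03,"ax":0,"ay":0,"az":0,"grip":0.9},{"x":-0.08,"y":4.0,"z":0.03,"ax":0,"ay":0,"az":0,"grip":0.9},{"x":-0.08,"y":4.1,"z":0.03,"ax":0,"ay":0,"az":0,"grip":0.9},{"x":-0.08,"y":4.1,"z":0.03,"ax":0,"ay":0,"az":0,"grip":0.9}]'

```text
time_s: 7.38
eef_pos: [0.5358, 0.0198, 0.1261]
eef_rot: [-0.653, 0.654, 0.271, -0.269]
wrist_force: [0.2, -0.8, -1.3]
opening: 0.277
```

Run:
```python
from h import *
go([.5354,.020,.1233],np.radians(45),False)
o,R=tool();print(o["wrist_force"])
p=vision.camera_params("wrist");im=vision.camera("wrist");cv2.imwrite("pics/j.png",im[:,:,::-1])
o,R=tool();print(o["wrist_force"],o["eef_pos"])
```

```text
from [0.5358 0.0198 0.1261] yaw 44.9 -> 45.0 inc cm [-0.01  0.28  0.04] rv [ 0.002 -0.002  0.002]
[ 0.20754151 -0.78173642 -1.33404859]
[-0.27592147 -0.46313223 -1.12612331] [0.53583034 0.01980488 0.12619337]
```

View pics/j.png

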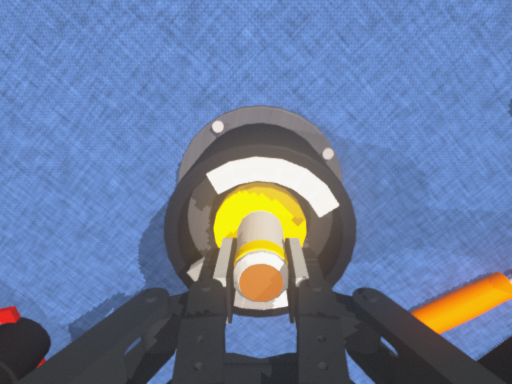

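Call:
apply_moves --increments '[{"x":0,"y":0.1,"z":0.03,"ax":0,"ay":0,"az":0,"grip":0.9},{"x":0,"y":0.2,"z":0.03,"ax":0,"ay":0,"az":0,"grip":0.9},{"x":0,"y":0.25,"z":0.03,"ax":0,"ay":0,"az":0,"grip":0.9},{"x":0,"y":0.25,"z":0.03,"ax":0,"ay":0,"az":0,"grip":0.9}]'

```text
time_s: 7.92
eef_pos: [0.5356, 0.02, 0.1236]
eef_rot: [-0.653, 0.654, 0.271, -0.269]
wrist_force: [-0.1, -0.5, -1.5]
opening: 0.279
```

Call:
apply_moves --increments '[{"x":0,"y":0.05,"z":0,"ax":0,"ay":0,"az":0,"grip":0.9},{"x":0,"y":0.08,"z":0,"ax":0,"ay":0,"az":0,"grip":0.9},{"x":0,"y":0.08,"z":0,"ax":0,"ay":0,"az":0,"grip":0.9}]'

```text
time_s: 8.3
eef_pos: [0.5357, 0.0199, 0.1234]
eef_rot: [-0.653, 0.654, 0.271, -0.269]
wrist_force: [-2.3, 0.2, 4.5]
opening: 0.279
```

Call:
apply_moves --increments '[{"x":0,"y":0,"z":0,"ax":0,"ay":0,"az":0,"grip":0.65},{"x":0,"y":0,"z":0,"ax":0,"ay":0,"az":0,"grip":0.5},{"x":0,"y":0,"z":0,"ax":0,"ay":0,"az":0,"grip":0.3},{"x":0,"y":-3,"z":0,"ax":0,"ay":0,"az":0,"grip":0.2},{"x":0,"y":-8,"z":0,"ax":0,"ay":0,"az":0,"grip":0},{"x":0,"y":-13,"z":0,"ax":0,"ay":0,"az":0,"grip":0},{"x":0,"y":-13,"z":0,"ax":0,"ay":0,"az":0,"grip":0}]'

```text
time_s: 9.18
eef_pos: [0.538, 0.0196, 0.2583]
eef_rot: [-0.651, 0.656, 0.274, -0.266]
wrist_force: [1.1, -1.1, -0.2]
opening: 0.996
```

Run:
```python
from h import *
import pickle
o,R=tool();print(o["dq"].round(3),o["q"].round(3))
p=vision.camera_params("wrist");im=vision.camera("wrist");cv2.imwrite("pics/k.png",im[:,:,::-1]);pickle.dump((p,im,o["eef_pos"],R),open("k.pkl","wb"))
```

```text
[-0.003  0.051  0.076 -0.002 -0.032 -0.   ] [-0.184  0.089  1.706  0.     1.334 -0.968]
```

View pics/k.png

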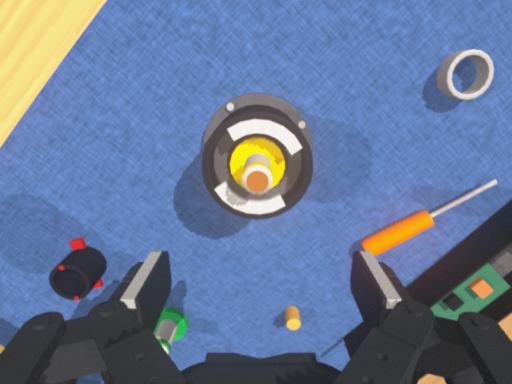

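Run:
```python
from h import *
go([.482,-.257,.22],np.radians(58),False)
```

```text
from [0.5365 0.0198 0.2555] yaw 44.9 -> 58.0 inc cm [-23.41   3.54 -15.75] rv [ 0.007 -0.229  0.004]
```

Call:
apply_moves --increments '[{"x":-23.4,"y":3.5,"z":-15.7,"ax":0.007,"ay":-0.229,"az":0.004,"grip":0},{"x":-23.4,"y":3.5,"z":-15.7,"ax":0.007,"ay":-0.229,"az":0.004,"grip":0},{"x":-23.4,"y":3.5,"z":-15.7,"ax":0.007,"ay":-0.229,"az":0.004,"grip":0},{"x":-23.4,"y":3.5,"z":-15.7,"ax":0.007,"ay":-0.229,"az":0.004,"grip":0},{"x":-23.4,"y":3.5,"z":-15.7,"ax":0.007,"ay":-0.229,"az":0.004,"grip":0},{"x":-23.4,"y":3.5,"z":-15.7,"ax":0.007,"ay":-0.229,"az":0.004,"grip":0},{"x":-23.4,"y":3.5,"z":-15.7,"ax":0.007,"ay":-0.229,"az":0.004,"grip":0}]'

```text
time_s: 10.1
eef_pos: [0.4812, -0.2558, 0.219]
eef_rot: [0.62, -0.617, -0.342, 0.343]
wrist_force: [0.3, 1.0, 0.3]
opening: 1.0
```

Run:
```python
from h import *
import pickle
vision.camera("top")
o,R=tool();print(o["dq"].round(3),o["q"].round(3))
p=vision.camera_params("wrist");im=vision.camera("wrist");cv2.imwrite("pics/l.png",im[:,:,::-1]);pickle.dump((p,im,o["eef_pos"],R),open("l.pkl","wb"))
for r in pinpoint("wrist","ring"): print(r["p"],r["xy"],onplane(p,r["xy"],0))
h=cv2.cvtColor(im,cv2.COLOR_RGB2HSV);m=(((h[...,0]<8)|(h[...,0]>172))&(h[...,1]>150)&(h[...,2]>80)).astype(np.uint8)
n,l,s,c=cv2.connectedComponentsWithStats(m)
for i in range(1,n):
    if s[i,4]>8: print(c[i].round(1),s[i],onplane(p,c[i],.008).round(4),onplane(p,c[i],.048).round(4))
```

```text
[ 0.017 -0.012 -0.004 -0.001 -0.    -0.001] [-0.705  0.152  1.718 -0.     1.274 -1.718]
0.78 [258.7, 159.0] [[ 0.47816357 -0.25551202  0.        ]]
[261.9 131.6] [255 125  15  14 194] [[ 0.4539 -0.2364  0.008 ]] [[ 0.4488 -0.2335  0.048 ]]
[262.2 147.4] [260 145   6   6  32] [[ 0.468  -0.2448  0.008 ]] [[ 0.4612 -0.2409  0.048 ]]
[260.9 194.6] [259 192   5   6  29] [[ 0.5117 -0.2736  0.008 ]] [[ 0.4995 -0.2661  0.048 ]]
[  2.1 329.8] [  0 322   7  16  65] [[ 0.4916 -0.667   0.008 ]] [[ 0.4819 -0.6116  0.048 ]]
```

View pics/l.png

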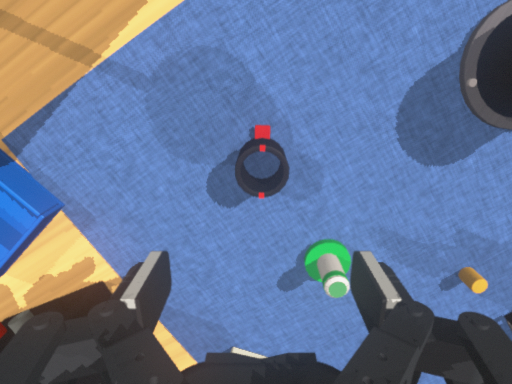

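Run:
```python
from h import *
go([.4804,-.2537,.049],np.radians(56.7),False)
```

```text
from [ 0.482  -0.2552  0.2201] yaw 58.1 -> 56.7 inc cm [ 0.05 17.11  0.2 ] rv [-0.001  0.024 -0.   ]
```

Call:
apply_moves --increments '[{"x":0.05,"y":6,"z":0.2,"ax":0,"ay":0.024,"az":0,"grip":0},{"x":0.05,"y":12,"z":0.2,"ax":0,"ay":0.024,"az":0,"grip":0},{"x":0.05,"y":15.5,"z":0.2,"ax":0,"ay":0.024,"az":0,"grip":0},{"x":0.05,"y":17.1,"z":0.2,"ax":0,"ay":0.024,"az":0,"grip":0.1},{"x":0.05,"y":17.1,"z":0.2,"ax":0,"ay":0.024,"az":0,"grip":0.15},{"x":0.05,"y":17.1,"z":0.2,"ax":0,"ay":0.024,"az":0,"grip":0.15}]'

```text
time_s: 11.0
eef_pos: [0.4817, -0.2544, 0.0509]
eef_rot: [-0.621, 0.623, 0.336, -0.336]
wrist_force: [-0.1, 0.0, -0.1]
opening: 0.845
```

Run:
```python
from h import *
p=vision.camera_params("wrist");im=vision.camera("wrist");cv2.imwrite("pics/m.png",im[:,:,::-1])
go([.4804,-.2537,.049],np.radians(56.7),False)
h=cv2.cvtColor(im,cv2.COLOR_RGB2HSV);m=(((h[...,0]<8)|(h[...,0]>172))&(h[...,1]>150)&(h[...,2]>80)).astype(np.uint8)
n,l,s,c=cv2.connectedComponentsWithStats(m)
for i in range(1,n):
    if s[i,4]>8: print(c[i].round(1),s[i],onplane(p,c[i],.008).round(4),onplane(p,c[i],.048).round(4))
```

```text
from [ 0.4817 -0.2545  0.051 ] yaw 56.7 -> 56.7 inc cm [-0.    0.2   0.15] rv [ 0.002  0.001 -0.   ]
[260.5 178.8] [246 166  30  27 788] [[ 0.4536 -0.2362  0.008 ]] [[ 0.4433 -0.2295  0.048 ]]
[260.4 229. ] [254 223  14  13 165] [[ 0.4779 -0.2522  0.008 ]] [[ 0.4615 -0.2414  0.048 ]]
[260.8 318.9] [256 315  11   9  95] [[ 0.5296 -0.2857  0.008 ]] [[ 0.5002 -0.2666  0.048 ]]
```

View pics/m.png

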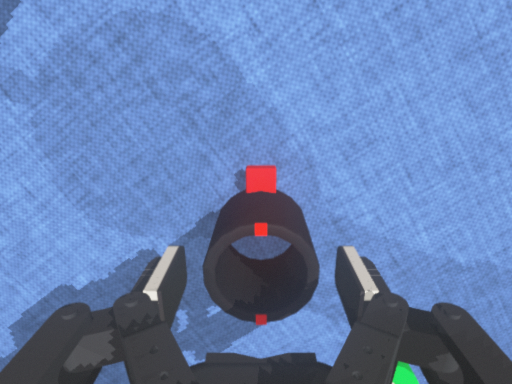

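Call:
apply_moves --increments '[{"x":0,"y":0.15,"z":0.1,"ax":0,"ay":0,"az":0,"grip":0.25},{"x":0,"y":0.15,"z":0.1,"ax":0,"ay":0,"az":0,"grip":0.6},{"x":0,"y":0.15,"z":0.1,"ax":0,"ay":0,"az":0,"grip":0.6},{"x":0,"y":0.15,"z":0.1,"ax":0,"ay":0,"az":0,"grip":0.6},{"x":0,"y":0.15,"z":0.1,"ax":0,"ay":0,"az":0,"grip":0.6}]'

```text
time_s: 11.68
eef_pos: [0.4815, -0.2546, 0.0512]
eef_rot: [-0.621, 0.624, 0.336, -0.335]
wrist_force: [-1.4, 1.4, 8.6]
opening: 0.591
```

Run:
```python
from h import *
go([.4808,-.254,.245],np.radians(56.7),False)
o,R=tool();print(o["wrist_force"])
```

```text
from [ 0.4815 -0.2546  0.0512] yaw 56.7 -> 56.7 inc cm [-1.000e-02 -1.938e+01  1.000e-02] rv [ 0.004  0.001 -0.001]
[-1.3685468   1.40294488  8.57013098]
```

Run:
```python
from h import *
go([.603,.062,.245],np.radians(121),False)
```

```text
from [ 0.4815 -0.2546  0.0512] yaw 56.7 -> 121.0 inc cm [ 33.12 -19.44   7.12] rv [ 0.003 -1.122 -0.003]
```

Call:
apply_moves --increments '[{"x":0,"y":-5,"z":0,"ax":0,"ay":0,"az":0,"grip":0.6},{"x":0,"y":-11,"z":0,"ax":0,"ay":0,"az":0,"grip":0.6},{"x":0,"y":-17,"z":0,"ax":0,"ay":-0.1,"az":0,"grip":0.6},{"x":3,"y":-19.4,"z":1,"ax":0,"ay":-0.25,"az":0,"grip":0.6},{"x":8,"y":-19.4,"z":2,"ax":0,"ay":-0.4,"az":0,"grip":0.6},{"x":13,"y":-19.4,"z":3,"ax":0,"ay":-0.55,"az":0,"grip":0.6},{"x":18,"y":-19.4,"z":4,"ax":0,"ay":-0.7,"az":0,"grip":0.6},{"x":23,"y":-19.4,"z":5,"ax":0,"ay":-0.85,"az":0,"grip":0.6},{"x":28,"y":-19.4,"z":6,"ax":0,"ay":-1.0,"az":0,"grip":0.6},{"x":33.1,"y":-19.4,"z":7.1,"ax":0.003,"ay":-1.122,"az":-0.003,"grip":0.6},{"x":33.1,"y":-19.4,"z":7.1,"ax":0.003,"ay":-1.122,"az":-0.003,"grip":0.6},{"x":33.1,"y":-19.4,"z":7.1,"ax":0.003,"ay":-1.122,"az":-0.003,"grip":0.6}]'

```text
time_s: 13.18
eef_pos: [0.6028, 0.0617, 0.2445]
eef_rot: [0.348, -0.348, -0.615, 0.616]
wrist_force: [0.5, -0.2, -0.9]
opening: 0.596
```

Run:
```python
from h import *
import pickle
vision.camera("top")
o,R=tool();print(o["dq"].round(3),o["q"].round(3))
p=vision.camera_params("wrist");im=vision.camera("wrist");cv2.imwrite("pics/n.png",im[:,:,::-1]);P=o["eef_pos"];pickle.dump((p,im,P,R),open("n.pkl","wb"))
go([.603,.062,.245],np.radians(121),False)
h=cv2.cvtColor(im,cv2.COLOR_RGB2HSV);m=(((h[...,0]<8)|(h[...,0]>172))&(h[...,1]>150)&(h[...,2]>80)).astype(np.uint8)
n,l,s,c=cv2.connectedComponentsWithStats(m)
zb=P[2]-.0512
for i in range(1,n):
    if s[i,4]>8: print(c[i].round(1),s[i],onplane(p,c[i],zb+.008).round(4),onplane(p,c[i],zb+.048).round(4))
```

```text
[-0.016 -0.007  0.002  0.001 -0.001 -0.001] [-0.095  0.259  1.538 -0.     1.345 -2.206]
from [0.6028 0.0607 0.2446] yaw 120.9 -> 121.0 inc cm [ 0.1  -0.04 -0.09] rv [-0.    -0.001 -0.   ]
[260.6 178.7] [246 166  30  27 770] [[0.5739 0.0428 0.2013]] [[0.5634 0.0365 0.2413]]
[260.5 228.5] [255 223  12  12 144] [[0.5986 0.0576 0.2013]] [[0.582  0.0476 0.2413]]
[260.5 318.4] [255 314  12  10 113] [[0.6514 0.0894 0.2013]] [[0.6216 0.0714 0.2413]]
```

View pics/n.png

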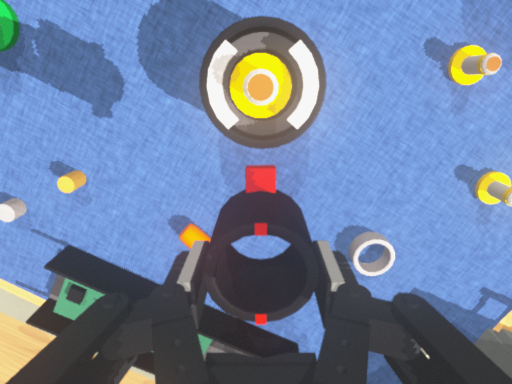

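```bash
sed -e 's/e.pkl/n.pkl/; s/cx,cy=260,84/cx,cy=263,82/; s/, *r2=.*//' fitb.py | sed '/^# held cell/,$d' > fitb2.py
cat >> fitb2.py <<'E'
y=((h[...,0]>20)&(h[...,0]<36)&(h[...,1]>150)&(h[...,2]>100)).astype(np.uint8);y[160:]=0;y[:,:190]=0;y[:,340:]=0
cs,_=cv2.findContours(y,cv2.RETR_EXTERNAL,cv2.CHAIN_APPROX_NONE);k=max(cs,key=len)[:,0,:].astype(float)
w=onplane(p,k,.072)[:,:2]
r3=least_squares(lambda v:np.hypot(*(w-v[:2]).T)-v[2],[*c0,.027],loss="soft_l1",f_scale=.0005);print("cell foot",r3.x.round(4))
cs,_=cv2.findContours(((h[...,0]>5)&(h[...,0]<20)&(h[...,1]>100)).astype(np.uint8)[60:110,240:290].copy(),cv2.RETR_EXTERNAL,cv2.CHAIN_APPROX_NONE);k=max(cs,key=len)[:,0,:]+np.array([240.,60.])
w=onplane(p,k,.122)[:,:2];r4=least_squares(lambda v:np.hypot(*(w-v[:2]).T)-v[2],[*c0,.01],loss="soft_l1",f_scale=.0005);print("glass",r4.x.round(4))
E
python3 fitb2.py
```

```text
[(np.int32(1414), array([220.2,  84.4])), (np.int32(1425), array([304.6,  83.8]))]
rim [0.5343 0.0207 0.0514]
jaw mid -59.1 width 100.4 r [0.0328 0.0453]
jaw mid 121.0 width 100.2 r [0.033  0.0455]
jaw outer [0.5343 0.0209 0.0451]
cell foot [0.5355 0.0195 0.0268]
glass [0.5356 0.0195 0.0089]
```

Run:
```python
from h import *
go([.5356,.0217,.185],np.radians(121),False)
```

```text
from [0.6028 0.0607 0.2446] yaw 120.9 -> 121.0 inc cm [0.11 5.96 7.77] rv [-0.    -0.001 -0.   ]
```

Call:
apply_moves --increments '[{"x":0.1,"y":0,"z":3.9,"ax":0,"ay":0,"az":0,"grip":0.6},{"x":0.1,"y":0,"z":7.3,"ax":0,"ay":0,"az":0,"grip":0.6},{"x":0.1,"y":2.5,"z":7.8,"ax":0,"ay":0,"az":0,"grip":0.6},{"x":0.1,"y":6,"z":7.8,"ax":0,"ay":0,"az":0,"grip":0.6},{"x":0.1,"y":6,"z":7.8,"ax":0,"ay":0,"az":0,"grip":0.6},{"x":0.1,"y":6,"z":7.8,"ax":0,"ay":0,"az":0,"grip":0.6}]'

```text
time_s: 14.02
eef_pos: [0.5359, 0.0207, 0.1858]
eef_rot: [-0.348, 0.35, 0.615, -0.615]
wrist_force: [0.6, 0.6, -0.5]
opening: 0.592
```

Run:
```python
from h import *
vision.camera("top")
go([.5356,.0217,.128],np.radians(121),False)
p=vision.camera_params("wrist");im=vision.camera("wrist");cv2.imwrite("pics/o.png",im[:,:,::-1])
```

```text
from [0.5363 0.0208 0.1863] yaw 120.9 -> 121.0 inc cm [0.13 5.83 0.03] rv [ 0.002 -0.002 -0.002]
```

View pics/o.png

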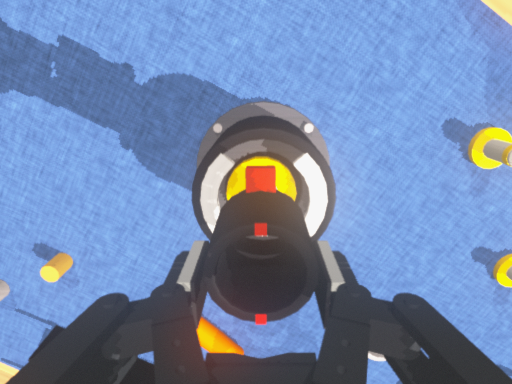

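Call:
apply_moves --increments '[{"x":0.1,"y":1,"z":0.03,"ax":0,"ay":0,"az":0,"grip":0.6},{"x":0.1,"y":2,"z":0.03,"ax":0,"ay":0,"az":0,"grip":0.6},{"x":0.1,"y":3,"z":0.03,"ax":0,"ay":0,"az":0,"grip":0.6},{"x":0.1,"y":4,"z":0.03,"ax":0,"ay":0,"az":0,"grip":0.6},{"x":0.1,"y":5,"z":0.03,"ax":0,"ay":0,"az":0,"grip":0.6},{"x":0.1,"y":5.7,"z":0.03,"ax":0,"ay":0,"az":0,"grip":0.6},{"x":0.1,"y":5.9,"z":0.03,"ax":0,"ay":0,"az":0,"grip":0.6},{"x":0.1,"y":5.9,"z":0.03,"ax":0,"ay":0,"az":0,"grip":0.6}]'

```text
time_s: 15.12
eef_pos: [0.536, 0.0216, 0.1274]
eef_rot: [-0.348, 0.35, 0.615, -0.615]
wrist_force: [-0.8, 1.3, -1.0]
opening: 0.591
```

Run:
```python
from h import *
go([.5356,.0217,.1232],np.radians(121),False)
p=vision.camera_params("wrist");im=vision.camera("wrist");cv2.imwrite("pics/q.png",im[:,:,::-1])
```

```text
from [0.536  0.0216 0.1274] yaw 120.9 -> 121.0 inc cm [0.03 0.42 0.03] rv [ 0.002 -0.002 -0.002]
```

View pics/q.png

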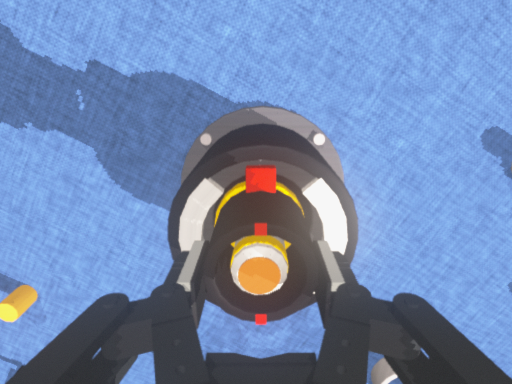

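Free so far; the ear is in the slot and the neck is inside the ring. Lowering the last 4 mm.

Call:
apply_moves --increments '[{"x":0,"y":0.15,"z":0,"ax":0,"ay":0,"az":0,"grip":0.6},{"x":0,"y":0.3,"z":0,"ax":0,"ay":0,"az":0,"grip":0.6},{"x":0,"y":0.37,"z":0,"ax":0,"ay":0,"az":0,"grip":0.6},{"x":0,"y":0.37,"z":0,"ax":0,"ay":0,"az":0,"grip":0.6}]'

```text
time_s: 15.68
eef_pos: [0.5361, 0.0216, 0.1239]
eef_rot: [-0.348, 0.35, 0.615, -0.615]
wrist_force: [0.2, 0.3, -0.7]
opening: 0.593
```

Call:
apply_moves --increments '[{"x":0,"y":0.05,"z":0,"ax":0,"ay":0,"az":0,"grip":0.6},{"x":0,"y":0.09,"z":0,"ax":0,"ay":0,"az":0,"grip":0.6},{"x":0,"y":0.09,"z":0,"ax":0,"ay":0,"az":0,"grip":0.6}]'

```text
time_s: 16.05
eef_pos: [0.5361, 0.0216, 0.1233]
eef_rot: [-0.348, 0.35, 0.615, -0.615]
wrist_force: [-1.9, 1.0, 2.7]
opening: 0.591
```

Call:
apply_moves --increments '[{"x":-0.02,"y":-0.03,"z":0,"ax":0,"ay":0.15,"az":0,"grip":0.6},{"x":-0.04,"y":-0.03,"z":0.01,"ax":0,"ay":0.31,"az":0,"grip":0.6},{"x":-0.06,"y":-0.03,"z":0.02,"ax":0,"ay":0.47,"az":0,"grip":0.6},{"x":-0.08,"y":-0.03,"z":0.03,"ax":0,"ay":0.63,"az":0,"grip":0.6},{"x":-0.1,"y":-0.03,"z":0.05,"ax":0,"ay":0.79,"az":0,"grip":0.6},{"x":-0.12,"y":-0.03,"z":0.07,"ax":0,"ay":0.95,"az":0,"grip":0.6}]'

```text
time_s: 16.8
eef_pos: [0.5361, 0.0202, 0.1234]
eef_rot: [-0.592, 0.593, 0.387, -0.385]
wrist_force: [-0.5, 0.4, -1.2]
opening: 0.593
```

Run:
```python
from h import *
# ring centre = TCP + .0015*toolz ; want same
o,R=tool();print(o["wrist_force"],o["torque"],(o["eef_pos"]+.0015*R[:,2]).round(4))
c=np.array([.5361,.0216])+.0015*np.array([-.857,-.515]);y=np.radians(31);t=c-.0015*np.array([-np.sin(y),np.cos(y)])
go([*t,.1233],y,False)
p=vision.camera_params("wrist");im=vision.camera("wrist");cv2.imwrite("pics/r.png",im[:,:,::-1])
```

```text
[-0.50336492  0.35454642 -1.15107817] [ 0.00996216 -0.01323488 -0.00625161] [0.5347 0.0208 0.1234]
from [0.5361 0.0202 0.1234] yaw 66.2 -> 31.0 inc cm [-0.08  0.01  0.02] rv [0.003 0.614 0.002]
```

View pics/r.png

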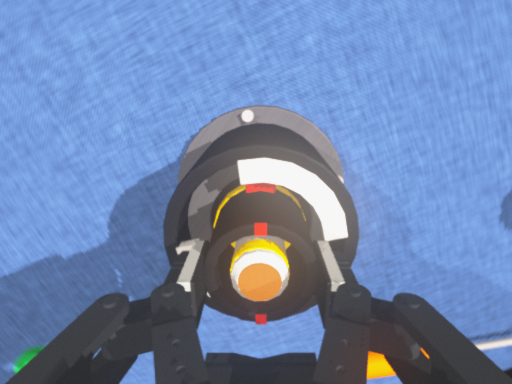

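The ear is sliding under the jaw with no force. Finishing the turn.

Call:
apply_moves --increments '[{"x":-0.02,"y":0,"z":0,"ax":0,"ay":0.16,"az":0,"grip":0.6},{"x":-0.04,"y":0,"z":0.01,"ax":0,"ay":0.32,"az":0,"grip":0.6},{"x":-0.06,"y":0,"z":0.02,"ax":0,"ay":0.48,"az":0,"grip":0.6},{"x":-0.08,"y":0,"z":0.02,"ax":0.003,"ay":0.614,"az":0.002,"grip":0.6},{"x":-0.08,"y":0,"z":0.02,"ax":0.003,"ay":0.614,"az":0.002,"grip":0.6},{"x":-0.08,"y":0,"z":0.02,"ax":0.003,"ay":0.614,"az":0.002,"grip":0.6}]'

```text
time_s: 17.6
eef_pos: [0.5356, 0.0195, 0.1233]
eef_rot: [-0.681, 0.682, 0.188, -0.188]
wrist_force: [0.6, -0.6, -0.0]
opening: 0.595
```

Run:
```python
from h import *
o,R=tool();print(o["wrist_force"],o["torque"],(o["eef_pos"]+.0015*R[:,2]).round(4))
y=np.radians(31)
go([*o["eef_pos"][:2],.1228],y,False)
p=vision.camera_params("wrist");im=vision.camera("wrist");cv2.imwrite("pics/s.png",im[:,:,::-1])
```

```text
[ 0.55374255 -0.64210447 -0.0413625 ] [-0.07092541 -0.0269271  -0.00783218] [0.5348 0.0207 0.1233]
from [0.5356 0.0195 0.1233] yaw 30.8 -> 31.0 inc cm [0.   0.05 0.  ] rv [ 0.    -0.003 -0.   ]
```

View pics/s.png

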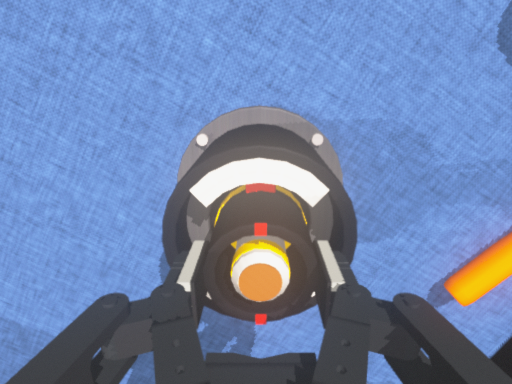

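Call:
apply_moves --increments '[{"x":0,"y":0.05,"z":0,"ax":0,"ay":0,"az":0,"grip":0.6},{"x":0,"y":0.05,"z":0,"ax":0,"ay":0,"az":0,"grip":0.35},{"x":0,"y":0.05,"z":0,"ax":0,"ay":0,"az":0,"grip":0.2},{"x":0,"y":0.05,"z":0,"ax":0,"ay":0,"az":0,"grip":0.1},{"x":0,"y":0,"z":0,"ax":0,"ay":0,"az":0,"grip":0},{"x":0,"y":-3,"z":0,"ax":0,"ay":0,"az":0,"grip":0},{"x":0,"y":-8,"z":0,"ax":0,"ay":0,"az":0,"grip":0},{"x":0,"y":-13,"z":0,"ax":0,"ay":0,"az":0,"grip":0},{"x":0,"y":-13,"z":-6,"ax":0,"ay":0,"az":0,"grip":0},{"x":0,"y":-13,"z":-6,"ax":0,"ay":0,"az":0,"grip":0},{"x":0,"y":-13,"z":-6,"ax":0,"ay":0,"az":0,"grip":0}]'

```text
time_s: 19.02
eef_pos: [0.5658, -0.0319, 0.2527]
eef_rot: [0.682, -0.682, -0.187, 0.188]
wrist_force: [0.9, -0.5, -0.4]
opening: 0.997
```

Run:
```python
from h import *
for n in ["scene","top","wrist"]:
    p=vision.camera_params(n);im=vision.camera(n);cv2.imwrite(f"pics/t_{n}.png",im[:,:,::-1])
    h=cv2.cvtColor(im,cv2.COLOR_RGB2HSV);m=(((h[...,0]<8)|(h[...,0]>172))&(h[...,1]>150)&(h[...,2]>80)).astype(np.uint8)
    k,l,s,c=cv2.connectedComponentsWithStats(m)
    if n=="wrist":
        for i in range(1,k):
            if s[i,4]>8: print(c[i].round(1),s[i,4],onplane(p,c[i],.12).round(4))
im=cv2.imread("pics/t_wrist.png");cv2.imwrite("pics/t_wz.png",cv2.resize(im[20:190,180:360],None,fx=3.3,fy=3.3,interpolation=cv2.INTER_CUBIC))
im=cv2.imread("pics/t_scene.png");cv2.imwrite("pics/t_sz.png",cv2.resize(im[150:250,190:320],None,fx=5,fy=5,interpolation=cv2.INTER_CUBIC))
```

```text
[260.9  74.6] 182 [[0.5214 0.0438 0.12  ]]
[261.  141.1] 47 [[0.5469 0.0012 0.12  ]]
```

View pics/t_wz.png

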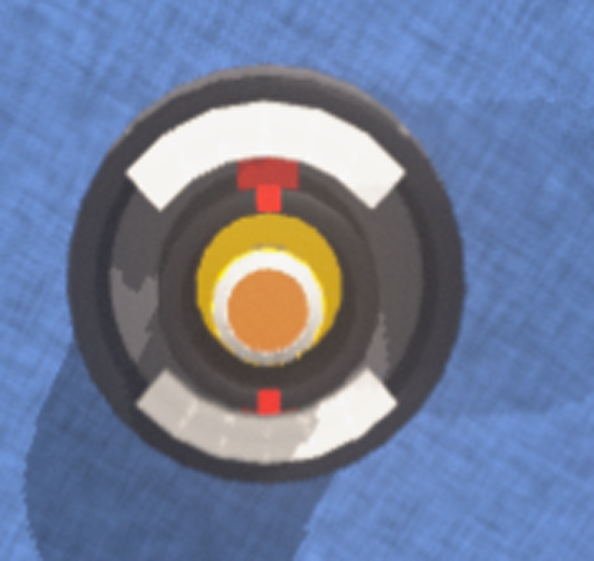

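View pics/t_sz.png

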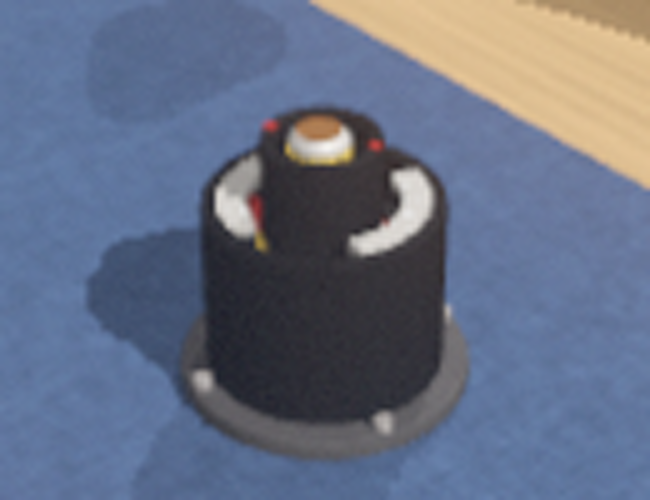

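View pics/t_top.png

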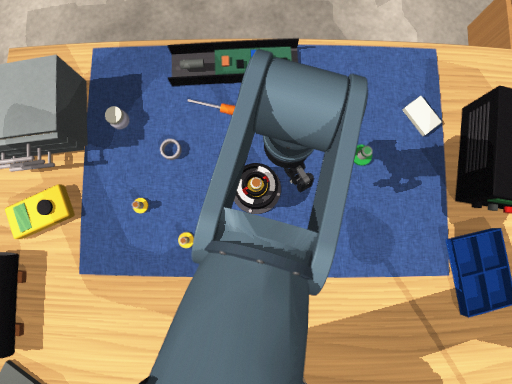

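Run:
```python
from bench import ticket
print(ticket.hand_in())
```

```text
the job is handed in; nothing more can be done
None
```

The amber filter is on its seat with its foot down, and the retaining ring is over it with both ears under the bright jaws. I picked the large amber filter by measuring its foot (54 mm). I then lowered the ring with its ears lined up on the slots and turned it 90°. I handed the job in at about 19 s.

- **Fit:** my last pictures showed the filter upright and the ring's ear marks on the jaws' centre line (121°). The ear near the camera was visible under its jaw. The far ear was mostly hidden, so I judged it from the ring's mark.
- **Force:** contact stayed light, with about 4.5 N on the wrist when seating the filter and 3 N when seating the ring. The largest reading was 8.6 N, while gripping the ring. These are readings at the end of each move only, so a brief peak in between would not show.
- **Surroundings:** the gripper is open and clear of everything, and the green filter looks to be where it started.
- **Disagreements:** the first move call was refused because it left out some keys, and it moved nothing. The seated filter measured 1 to 2 mm off the barrel's axis, inside the collar's 3.5 mm clearance. No other checks failed or disagreed.

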